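Unload the pellet press and hold its punch open

ROBOT

A 7-joint arm with a two-finger parallel gripper is mounted at the origin on a cart in front of the work surface, level with it; the furniture and walls round the work are solid. World frame = base frame: x ahead of the robot, y to its left, z up, the work surface at z = 0. Lengths are in m, angles in rad, forces in N, time in s.
With the tool pointing down it reaches from about 0.4 to 0.9 m from the base axis. Payload 5.6 kg.
Tool frame: the origin (TCP) lies midway between the tips of the shut fingers; the grasp point (between the pads) lies 19 mm behind it; y points along the fingers, z is the direction in which the jaws open and shut, and the axes are right-handed (so a half turn about y gives the same grasp; the last joint's range is limited). The gripper opens to 92 mm and grips with 3 to 60 N. Pads are 20 mm wide; open, the fingers measure 128 mm over their backs; the gripper's body (75 mm by 189 mm) begins 69 mm behind the grasp point.
Start: joints at [1.233, 0.468, -0.012, 1.603, 0.006, 1.071, -0.056], TCP at [0.189, -0.622, 0.215] pointing down, gripper open.
Joint ranges: [-2.53, 2.53], [-0.31, 2.02], [-1.57, 1.55], [0.28, 2.44], [-1.29, 4.43], [0.15, 1.84], [-2.92, 2.92]. Speed limits (rad/s): [2.57, 2.57, 3.14, 3.14, 3.14, 3.14, 3.14].

INTERFACE

Orientations are given as a 3x3 rotation matrix whose columns are the frame's x, y, z axes.
In Python, from station import env, effector, solver, viewer, workorder, search_frame, tip_of gives the robot as it stands. Calls block until the motion is done:
- env.reach(position, orientation): joint-space move of the TCP to a pose.
- env.movel(position, frame=None, rate=0.15): straight line of the TCP; frame=None keeps the orientation; rate is the mean speed in m/s.
- env.goto_joints(angles): joint-space move.
- effector.release() and effector.grasp(squeeze=None): open the fingers fully, or close them until they stop; squeeze is the grip in N (None keeps the last).
- env.pause(seconds).
- solver.inverse_kinematics(position, orientation): joint angles nearest the present ones, or None.
- env.sense(): the state.
- viewer.read_camera(name): name is "side" or "top"; returns (picture, depth): 420x560x3 uint8, red, green, blue; 420x560 float32, m along the optical axis (not along the pixel's ray), 0 where there is no reading.
- viewer.camera_info(name): a dict with "intrinsics" (3x3 intrinsics, pixels), "eye" and "rotation" of the camera in the world. Camera axes: x right, y up, looking along -z (the intrinsics and any distortion apply to the point x, -y, -z); pixel columns grow to the right and rows downward; lengths in m; the calibration is good to about 2 mm. A picture is of the moment at which its call begins. camera_info takes no time and is no camera call.
A pose or a line that the arm cannot do raises env.PlanningError and nothing moves.
- workorder.finish_job(): hands the job in, once; it reports no verdict.
Trained networks look in the newest picture that a camera, given by its name, has taken for a name from the list of things; names that differ only in an ending like _2 or _b are one class to them, and where a whole thing is asked for, a point or a joint stands for the part that bears it (a point fixed in the world has none). Each returns a list of dicts, best first, with "score" (0 to 1); they miss things now and then, are a little off and sometimes report something else, mostly with a low value. They report only what shows in the picture. A call takes as long as a camera call. They do not tell look-alikes from the thing itself.
- search_frame(camera, name): "at" ([x, y, z] in m, in world coordinates, good to about 4 mm: the middle of the surface that is visible of it).
- tip_of(camera, name): "at" ([x, y, z] in m, in world coordinates, good to about 4 mm: a listed point, or the origin of a listed thing).
The state is a dict: "t": time; "joint_positions": joint angles; "joint_velocities": joint speeds; "tau": joint torques, N m; "ee_pos": TCP position; "tcp_rot": TCP orientation; "wrist_force": force on the tool from outside, world axes, zero at the start; "moment": the same for the moment, N m; "gripper_width": finger opening in m.
Only numpy, scipy, OpenCV 4.12 (cv2) and the standard library are available. Lean on these libraries where they do the work, as an engineer would, in place of code of your own. Each camera call takes 0.05 s, during which the arm holds its last target. There are 200 camera calls.

TASK

The pellet press has done its pressing: take the two steel load plates off its punch and stack them squarely on the third plate that lies on the rubber mat, edges flush all round. Then take the punch by its black knob and draw it straight up out of the die, without wedging it in its guide, until its foot hangs about halfway up the open gap between the die and the blue bridge, so that the die can be refilled; finish while holding it there, still and hanging freely in the guide. Leave the weighing boat and the vials where they stand.

Things in the scene. Friction and masses are not known exactly. Their poses are not given: they have to be found in the camera images.
- press: Dead-weight pellet press, fixed. Origin: centre of its underside on the worktop; z up, y along the bridge from column to column. Grey base 130 (x) x 150 (y) x 14; on it a round steel die 62 across, top at z = 50. Columns 16 thick at y = +-52 carry a blue bridge 50 (x) x 138 (y), z = 90 to 126 (nuts to 136). Gap z = 50 to 90 open to front and back.
- die_mouth (a point): Point on the press axis at the die's top face, z = 50 above the worktop; here opens the die's upright blind bore, 21 in diameter and 30 deep. The open gap above it is 40 high. Axes as the press.
- guide_top (a point): Point on the press axis at the top face of the blue bridge, z = 126 above the worktop, where the upright guide bore opens: 21 in diameter, 36 long, right through the bridge. Axes as the press.
- punch: Loose steel punch, 0.34 to 0.55 kg: rod 20 in diameter, 116 long, standing through the guide bore with its foot on the die bore's floor. Origin: centre of its foot; z along the rod, up. Above the rod: dark flange 50 across, 116 to 124 above the foot, carrying the load plates; stem 12 thick; black knob 24 in diameter, 138 to 164 above the foot. Out of line it rubs; let go, it drops.
- punch_knob (a point): Middle of the black knob of the punch, 151 above the foot, on its axis.
- plate_upper: Steel load plate, 0.45 to 0.64 kg, 56 (x) x 90 (y) x 16 (z), hole 32 across through its middle. At the start the upper of the two on the punch's flange, underside 160 above the worktop; the knob stands through their holes, 8 above this plate. Origin: centre of its underside; z up.
- plate_lower: The same kind of plate, 56 x 90 x 16 with a 32 hole; at the start the lower one of the two on the punch's flange, its underside 144 above the worktop. Origin: centre of its underside; z up.
- plate_parked: The same kind of plate, 56 x 90 x 16 with a 32 hole, lying loose and flat on the rubber mat: the foot of the pile. Origin: centre of its underside; z up.
- mat: Black rubber mat, 130 (x) x 150 (y) x 3, fixed on the worktop. Origin: centre of its underside.
- weigh_boat: Empty white weighing boat, 64 x 64 x 16, loose bystander. Origin: centre of its underside.
- vial_black: Glass vial with a black cap, 22 across, 51 high, loose bystander, standing. Origin: centre of its underside.
- vial_red: Glass vial with a red cap, 22 across, 51 high, loose bystander, standing. Origin: centre of its underside.
There are look-alikes about, which are no part of the job. Leave any red look-alike of the punch alone.

How it is judged:
On the way, in this order (a step that is already met when the one before it is completed fails the run):
1. the upper load plate lies squarely on the parked plate, let go (horizontal distance between plate_upper and plate_parked below 0.006 m and angle between the x axis of plate_upper and the x axis of plate_parked, either way round below 0.1 rad and z of plate_upper in the frame of plate_parked between 0.013 and 0.019 m and contact force between plate_upper and the fingers below 0.1 N), for 0.2 s.
2. the lower load plate lies squarely on top of these two, let go, with the punch still down in the die (horizontal distance between plate_lower and plate_parked below 0.007 m and angle between the x axis of plate_lower and the x axis of plate_parked, either way round below 0.1 rad and z of plate_lower in the frame of plate_parked between 0.029 and 0.035 m and z of punch in the frame of die_mouth below -0.02 m and contact force between plate_lower and the fingers below 0.1 N), for 0.2 s.
At the end, for the whole second after the job is handed in: Fingers hold the punch still, foot 10-30 mm above the die (gap 40), within 4 mm of the press axis, leaning on the press with under 8 N. Upper plate on the parked plate within 6 mm, lower plate on top within 7 mm, edges parallel within 0.1 rad, pile on the mat (centres within 40 mm) (z of punch in the frame of die_mouth between 0.01 and 0.03 m and horizontal distance between punch and die_mouth below 0.004 m and contact force between punch and the fingers above 2 N and contact force between punch and press below 8 N and linear speed of punch below 0.01 m/s and horizontal distance between plate_upper and plate_parked below 0.006 m and angle between the x axis of each of plate_upper, plate_lower and the x axis of plate_parked, either way round below 0.1 rad and z of plate_upper in the frame of plate_parked between 0.013 and 0.019 m and horizontal distance between plate_lower and plate_parked below 0.007 m and z of plate_lower in the frame of plate_parked between 0.029 and 0.035 m and height (world z) of plate_parked below 0.006 m and horizontal distance between plate_parked and mat below 0.04 m); the arm keeps its last pose, push and grip.
It fails at once if the punch is wedged while it is drawn: off the die's floor by over 3 mm, it presses on the press with more than 25 N (z of punch in the frame of die_mouth above -0.027 m and contact force between punch and press above 25 N).
It fails at once if the punch is forced against the press with more than 80 N (contact force between punch and press above 80 N).
It fails at once if a bystander (weighing boat or vial) is pushed more than 25 mm away (distance of any of weigh_boat, vial_black, vial_red from where it was at the start of the episode above 0.025 m).
It also fails if it takes over 67 s, if anything falls off the work surface, if the arm or the gripper's body presses on something with over 40 N, if the wrist force passes 120 N, or if a joint passes its speed limit or range.

## Working session

There is one attempt and no reset: what is moved stays moved. The work goes in short steps, each a Python script; the robot and the scene stay as the last script left them, time stands still between calls to the robot, and variables do not carry over. Pictures are saved under pics/ and viewed, about 8 in all and at most 12, crops included, and the job is handed in when it is done.

```bash
ls; mkdir -p pics; python3 - <<'E'
from station import env, viewer, search_frame, tip_of
import cv2, numpy as np
for c in ("top","side"):
    p,d=viewer.read_camera(c); cv2.imwrite(f"pics/{c}0.png",p[:,:,::-1]); np.save(f"{c}0.npy",d)
    i=viewer.camera_info(c); print(c,i)
    for n in ("press","guide_top","die_mouth","punch","punch_knob","plate_upper","plate_parked","mat","weigh_boat","vial_black","vial_red"):
        print(n,[(round(r["score"],2),np.round(r["at"],3).tolist()) for r in tip_of(c,n)[:3]])
s=env.sense();print(s["t"],s["tcp_rot"],s["ee_pos"])
E
```

```text
pics
top {'intrinsics': array([[436.03175418,   0.        , 277.5188562 ],
       [  0.        , 436.03175418, 212.10316818],
       [  0.        ,   0.        ,   1.        ]]), 'eye': array([0.49573961, 0.00194069, 1.00683724]), 'rotation': array([[ 0.01118108,  0.99843741, -0.05475147],
       [-0.99993142,  0.01097352, -0.00408995],
       [-0.00348274,  0.05479344,  0.99849164]])}
press [(0.8, [0.48, -0.213, 0.002])]
guide_top [(0.71, [0.48, -0.21, 0.172]), (0.68, [0.481, -0.212, 0.129])]
die_mouth [(0.6, [0.477, -0.211, 0.05])]
punch [(0.97, [0.557, -0.062, 0.005]), (0.5, [0.478, -0.207, 0.021])]
punch_knob [(0.94, [0.557, -0.059, 0.151]), (0.67, [0.48, -0.213, 0.17])]
plate_upper [(0.95, [0.478, -0.211, 0.162])]
plate_parked [(0.58, [0.529, 0.23, 0.004])]
mat [(0.67, [0.48, -0.212, 0.127]), (0.65, [0.528, 0.231, 0.002])]
weigh_boat [(0.9, [0.711, 0.01, 0.003])]
vial_black [(0.24, [0.529, 0.226, 0.002])]
vial_red [(0.44, [0.419, 0.009, 0.001])]
side {'intrinsics': array([[456.3217296,   0.       , 284.0363044],
       [  0.       , 456.3217296, 211.630999 ],
       [  0.       
[... 345 characters left out ...]
126])]
die_mouth [(0.59, [0.479, -0.212, 0.051])]
punch [(0.69, [0.559, -0.065, 0.005]), (0.69, [0.416, 0.007, 0.0])]
punch_knob [(0.98, [0.558, -0.059, 0.149]), (0.48, [0.479, -0.213, 0.172])]
plate_upper [(0.75, [0.476, -0.21, 0.163]), (0.46, [0.416, 0.01, -0.0])]
plate_parked [(0.83, [0.534, 0.222, 0.004])]
mat [(0.96, [0.527, 0.233, 0.004])]
weigh_boat [(0.84, [0.705, 0.011, -0.001])]
vial_black [(0.7, [0.469, 0.01, -0.002]), (0.36, [0.532, 0.226, 0.004])]
vial_red [(0.5, [0.416, 0.01, -0.003])]
1.2 [[-9.56878292e-01 -2.36736002e-05  2.90489127e-01]
 [-2.90489127e-01 -1.71444434e-05 -9.56878293e-01]
 [ 2.76330285e-05 -1.00000000e+00  9.52822226e-06]] [ 0.18881654 -0.62196777  0.21459233]
```

```bash
python3 - <<'E'
import cv2
a=cv2.imread("pics/top0.png");b=cv2.imread("pics/side0.png")
cv2.imwrite("pics/t0.png",cv2.resize(a,(800,600)));cv2.imwrite("pics/s0.png",cv2.resize(b,(800,600)))
E
```

```text
(no output)
```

View pics/top0.png

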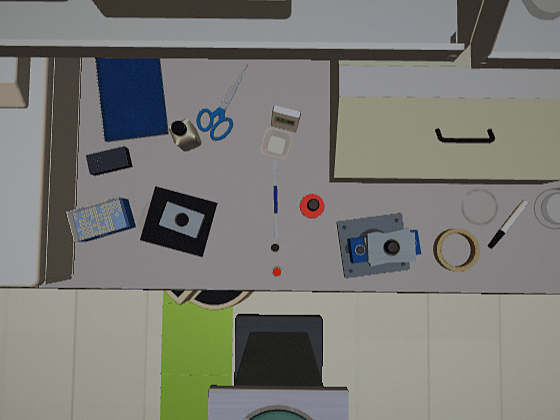

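View pics/side0.png

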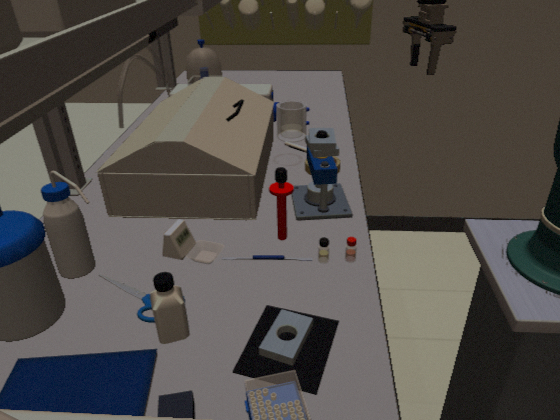

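The top view shows the press at (375,247) with the plates at about (391,247), the parked plate on the mat at (182,219), the red look-alike punch at (312,205) and the vials at (275,247) and (277,271). In the side view the hood stands behind the press. Next I measure the plate rectangles from depth.

```bash
cat > h.py <<'E'
from station import env, effector, solver, viewer, workorder, search_frame, tip_of
import numpy as np, cv2
def cloud(c):
    p,d=viewer.read_camera(c); i=viewer.camera_info(c); K=i["intrinsics"]
    v,u=np.mgrid[:d.shape[0],:d.shape[1]]
    P=np.stack([(u-K[0,2])/K[0,0]*d,-(v-K[1,2])/K[1,1]*d,-d],-1)@i["rotation"].T+i["eye"]
    P[d==0]=np.nan
    return p,P
def rect(P,c,zlo,zhi,r=.075):
    m=(P[...,2]>zlo)&(P[...,2]<zhi)&(np.hypot(P[...,0]-c[0],P[...,1]-c[1])<r)
    q=P[m]; 
    if len(q)<20: return None
    (x,y),(w,h),a=cv2.minAreaRect((q[:,:2]*1000).astype(np.float32))
    if w>h: a+=90           # a = direction of short side
    a=(a+90)%180-90
    return np.round([x,y,min(w,h),max(w,h),a,np.median(q[:,2])*1000],1),len(q)
def R(yaw):  # tool down, jaws (tool z) along direction yaw in the plane
    z=np.array([np.cos(yaw),np.sin(yaw),0]); y=np.array([0,0,-1.]); return np.stack([np.cross(y,z),y,z],1)
def st(tag=""):
    s=env.sense(); print(tag,round(s["t"],2),np.round(s["ee_pos"],4),"F",np.round(s["wrist_force"],2),"M",np.round(s["moment"],2),"w",round(s["gripper_width"],4)); return s
E
python3 - <<'E'
from h import *
for c in ("top","side"):
    p,P=cloud(c)
    print(c,"up",rect(P,(.478,-.211),.170,.181),"knob",rect(P,(.478,-.211),.1815,.195,.02),"parked",rect(P,(.53,.228),.012,.026))
    print(" bridge",rect(P,(.478,-.211),.118,.131,.085),"base",rect(P,(.478,-.211),.008,.02,.12),"mat",rect(P,(.53,.228),.0015,.008,.11))
    for x in np.arange(.54,.76,.03):
        m=(abs(P[...,0]-x)<.015)&(abs(P[...,1]+.21)<.12); print("  hood",round(x,2),np.round(np.nanmax(P[m][:,2],initial=0),3),end="")
    print()
Y=env.sense()["joint_positions"]; print(Y)
E
```

```text
top up (array([ 476.4, -211.3,   55.1,   91.7,    0.8,  174.9]), 1239) knob (array([ 477.5, -212. ,   18.8,   20.8,    0.7,  183.2]), 80) parked (array([530.2, 224.7,  56.1,  91.2, -18.9,  17.9]), 838)
 bridge (array([ 477.5, -211.9,   50. ,  138.9,    8.6,  125.1]), 419) base (array([ 476.8, -211.5,  130.2,  149.9,    8.2,   13. ]), 2003) mat (array([530.3, 229.3, 212.3, 216.7, -53.2,   2.8]), 1966)
  hood 0.54 0.019  hood 0.57 0.005  hood 0.6 0.005  hood 0.63 0.144  hood 0.66 0.16  hood 0.69 0.199  hood 0.72 0.501  hood 0.75 0.531
side up (array([ 474.8, -207.7,   55.4,   92.8,    1.2,  174.7]), 409) knob (array([ 476.5, -209.5,   16.7,   20.5,   36. ,  182.8]), 29) parked (array([529.5, 226.7,  56.8,  92.8, -19. ,  18.1]), 1464)
 bridge (array([ 475.6, -206.4,   51. ,  135.2,    8.4,  124.6]), 368) base (array([ 476.6, -210.5,  129.5,  156.3,    8.3,   13. ]), 1266) mat (array([529.6, 229.7, 177.3, 210.9,  82.9,   2.6]), 3205)
  hood 0.54 0.017  hood 0.57 0.003  hood 0.6 0.127  hood 0.63 0.143  hood 0.66 0.197  hood 0.69 0.198  hood 0.72 0.463  hood 0.75 0.439
[ 1.23297668  0.46751565 -0.01157714  1.60270205  0.00602886  1.07139832
 -0.05627022]
```

```bash
python3 - <<'E'
from h import *
d=np.pi/180
for y in (0.9,180.9):
    for p,a in (((.476,-.211,.26),y),((.530,.225,.26),y-19.9),((.530,.225,.022),y-19.9),((.477,-.212,.2),y)):
        q=solver.inverse_kinematics(p,R(a*d)); print(y,None if q is None else np.round(q,2))
a=R(.9*d) if abs(solver.inverse_kinematics((.476,-.211,.26),R(.9*d))[6])<2 else R(180.9*d)
env.reach((.476,-.2105,.23),a); st()
p,P=cloud("side"); cv2.imwrite("pics/s1.png",cv2.resize(p[60:260,200:460,::-1],(780,600)))
E
```

```text
0.9 [ 0.79  0.25 -0.51  1.84  0.14  1.09  0.24]
0.9 [ 0.3   0.51 -1.03  1.69  0.47  1.21 -1.18]
0.9 [ 0.14  0.79 -0.81  1.87  0.77  0.83 -1.41]
0.9 [ 0.79  0.32 -0.52  1.9   0.19  0.96  0.2 ]
180.9 [ 0.36  0.2  -0.01  1.87  0.    1.07 -2.77]
180.9 [ 0.43  0.68 -1.32  1.69  0.68  1.32  1.79]
180.9 [ 0.4   1.19 -1.34  1.85  1.25  1.26  1.45]
180.9 [ 0.31  0.27  0.05  1.93 -0.02  0.94 -2.76]
 3.12 [ 0.4756 -0.2121  0.2298] F [-0.47  0.94  0.4 ] M [-0.02 -0.06  0.03] w 0.0917
```

View pics/s1.png

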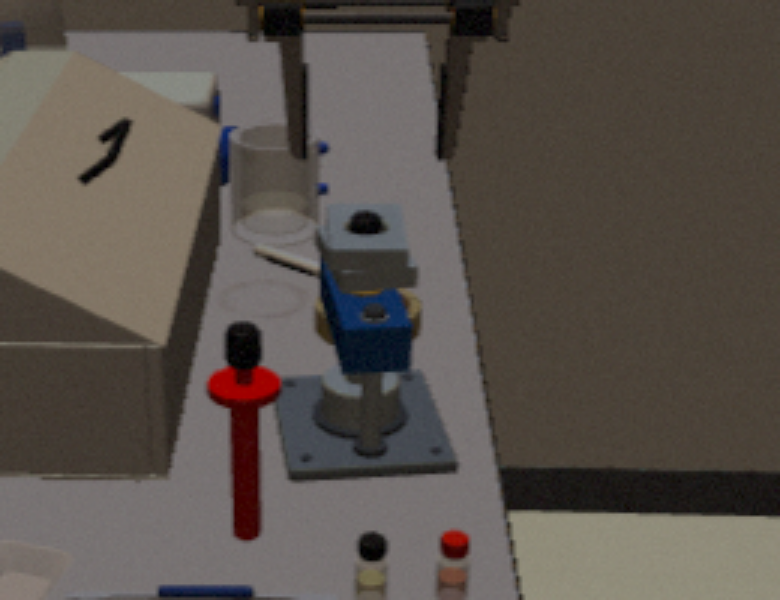

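The side crop shows the open jaws straddling the plates in x. The lower plate is turned a little relative to the upper one. Now I descend and grasp the upper plate.

```bash
python3 - <<'E'
from h import *
s=st(); 
env.movel((.476,-.2105,.1635),rate=.08); env.pause(.2); st("down")
effector.grasp(20); st("grip")
s=env.sense()["ee_pos"]
env.movel((.476,-.2105,.19),rate=.05); env.pause(.2); st("up")
env.movel((.476,-.2105,.245),rate=.1); env.pause(.2);st("up2")
p,P=cloud("top"); print(rect(P,(.478,-.211),.250,.275), rect(P,(.478,-.211),.155,.1645))
p,P=cloud("side"); print(rect(P,(.478,-.211),.250,.275), rect(P,(.478,-.211),.155,.1645)); cv2.imwrite("pics/s2.png",cv2.resize(p[60:260,200:460,::-1],(780,600)))
E
```

```text
3.17 [ 0.4756 -0.212   0.2298] F [-0.26  0.18  0.09] M [-0.02 -0.05 -0.01] w 0.0918
down 4.36 [ 0.4763 -0.2106  0.164 ] F [-0.95 -0.17  1.03] M [-0.04 -0.1  -0.01] w 0.0915
grip 4.99 [ 0.4763 -0.2105  0.1636] F [ 0.01 -0.44 -0.18] M [-0.06 -0.33  0.02] w 0.056
up 5.88 [ 0.4758 -0.2104  0.1897] F [ 0.83 -0.07 -4.81] M [-0.05 -0.14  0.03] w 0.0556
up2 6.78 [ 0.4756 -0.2103  0.2442] F [ 0.01 -0.68 -4.98] M [-0.04 -0.04  0.  ] w 0.0561
(array([ 476.2, -193.4,   66.2,   76. ,   74.5,  255.5]), 768) (array([ 475.7, -207.1,   55.9,   80. ,   13.7,  159. ]), 340)
(array([ 474. , -210. ,   85.1,   96.2,    2.1,  255.5]), 563) (array([ 476.1, -211. ,   56.9,   93.3,   13.3,  158.7]), 360)
```

View pics/s2.png

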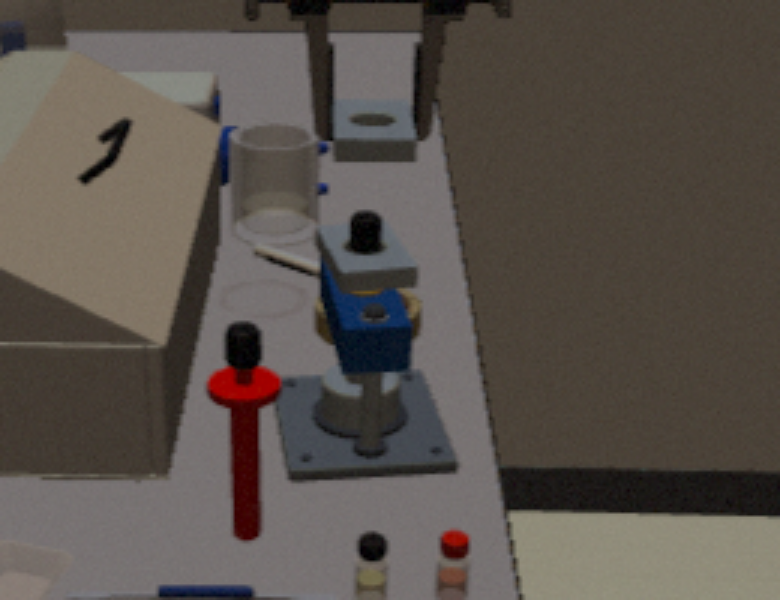

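The side crop shows the upper plate held level in the jaws. The lower plate is left on the flange, turned about 13°. Next I carry the upper plate over.

```bash
python3 - <<'E'
from h import *
d=np.pi/180
o=R(-18.9*d)
env.movel((.476,.0,.245),rate=.25)
env.reach((.5300,.2258,.10),o)
env.movel((.5300,.2258,.032),rate=.08); env.pause(.2); s=st("hover"); print(np.degrees(np.arctan2(s["tcp_rot"][1,2],s["tcp_rot"][0,2])), np.degrees(np.arccos(-s["tcp_rot"][2,1])))
p,P=cloud("side"); print(rect(P,(.53,.225),.0385,.0475,.07), rect(P,(.53,.225),.012,.0225,.07)); cv2.imwrite("pics/s3.png",cv2.resize(p[270:420,200:400,::-1],(800,600)))
p,P=cloud("top"); print(rect(P,(.53,.225),.0385,.0475,.07))
E
```

```text
hover 10.12 [0.5304 0.2259 0.0325] F [-0.8  -0.44 -4.06] M [ 0.01 -0.07 -0.01] w 0.0559
-18.907941275480077 0.05918209919981355
(array([527.2, 226.9,  81.9,  92.2, -18.8,  44. ]), 1336) (array([532.6, 236.4,  56.4,  71.3, -19.9,  17.6]), 395)
(array([524.8, 211.8,  57.3,  64.2, -17.8,  43.8]), 405)
```

View pics/s3.png

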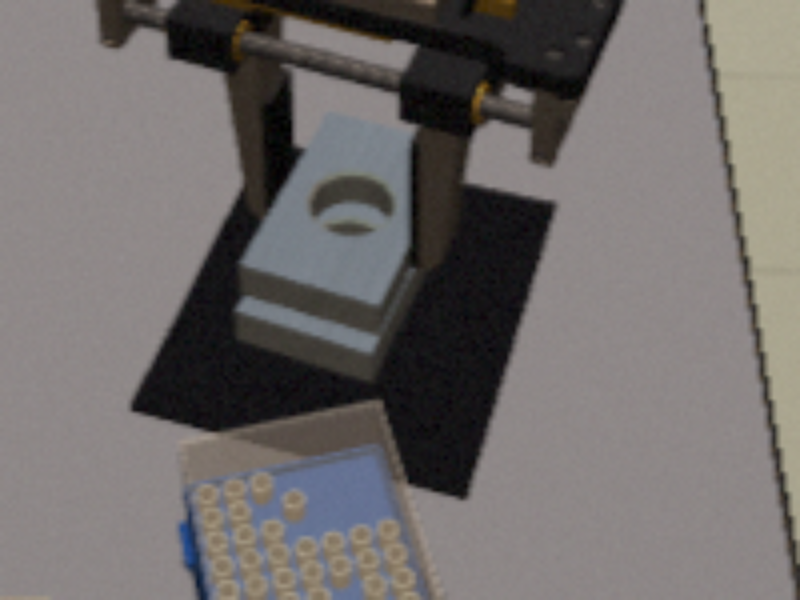

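The crop shows the held plate parallel to and above the parked one, with edges aligned. I lower it until it touches, then release.

```bash
python3 - <<'E'
from h import *
z=.026
while z>.019:
    env.movel((.5296,.2257,z),rate=.03); s=st()
    if s["wrist_force"][2]>-1: break
    z-=.001
effector.release(); st("rel")
x,y=env.sense()["ee_pos"][:2]
env.movel((.5296,.2257,.12),rate=.2)
env.movel((.5296,.2257,.24),rate=.3)
p,P=cloud("side"); print(rect(P,(.53,.225),.030,.042))
env.reach((.476,-.06,.24),R(13.4*np.pi/180)); st()
p,P=cloud("top"); print(rect(P,(.53,.225),.030,.042),rect(P,(.478,-.211),.155,.1645))
p,P=cloud("side"); print(rect(P,(.53,.225),.030,.042),rect(P,(.53,.225),.012,.022),rect(P,(.478,-.211),.155,.1645))
E
```

```text
10.57 [0.5293 0.2256 0.0256] F [-1.34  0.38 -4.17] M [-0.01 -0.1   0.03] w 0.0559
 10.82 [0.5296 0.2257 0.025 ] F [ 0.75 -0.08 -4.28] M [-0.05 -0.03  0.03] w 0.0562
 11.07 [0.5296 0.2257 0.024 ] F [-0.35 -0.15 -5.17] M [-0.1  -0.    0.03] w 0.0559
 11.32 [0.5296 0.2257 0.023 ] F [ 0.58 -0.36 -4.69] M [-0.01 -0.06  0.01] w 0.056
 11.57 [0.5296 0.2257 0.0228] F [-2.25 -2.57  4.88] M [-0.37  0.77 -0.01] w 0.0555
rel 12.26 [0.5296 0.2257 0.0219] F [ 0.35 -0.53 -1.29] M [-0.03 -0.06  0.01] w 0.0915
(array([526.9, 226.4,  56.8,  92.9, -18.1,  34.1]), 1400)
 14.62 [ 0.476  -0.0591  0.2395] F [-0.18 -0.51 -0.37] M [ 0.01 -0.09  0.01] w 0.0917
(array([527.6, 224.6,  55.6,  90.5, -17.8,  34. ]), 840) (array([ 483.5, -238.7,   37.1,   56.2,  -77.1,  158.9]), 500)
(array([526.9, 226.3,  56.8,  92.1, -17.7,  34.2]), 1406) (array([529. , 227.1,  60. ,  91.6, -17.9,  17.8]), 293) (array([ 475.5, -208.8,   56.6,   95.5,   13.6,  158.8]), 356)
```

```bash
python3 - <<'E'
from h import *
env.reach((.476,-.211,.24),R(13.4*np.pi/180))
env.reach((.36,-.43,.25),R(13.4*np.pi/180)); st()
p,P=cloud("top"); print(rect(P,(.53,.225),.030,.042),rect(P,(.478,-.211),.155,.1645), rect(P,(.478,-.211),.178,.195,.02))
p,P=cloud("side"); print(rect(P,(.478,-.211),.155,.1645))
E
```

```text
16.34 [ 0.3618 -0.4279  0.2502] F [-0.51  0.28 -0.54] M [ 0.02 -0.07 -0.06] w 0.0916
(array([527.5, 224.5,  55.7,  90.7, -17.8,  33.8]), 845) (array([ 477.1, -212.6,   56.3,   91.7,   13.5,  159. ]), 1142) (array([ 477.4, -211.3,   21. ,   21.8,   49.1,  182.4]), 119)
(array([ 475.6, -209.1,   56.8,   93.9,   13.8,  158.6]), 357)
```

```bash
python3 - <<'E'
from h import *
d=np.pi/180
env.reach((.4775,-.2122,.21),R(13.5*d))
env.movel((.4775,-.2122,.1475),rate=.08); env.pause(.1); st("down")
effector.grasp(20); st("grip")
env.movel((.4775,-.2122,.165),rate=.05); st("up")
env.movel((.4775,-.2122,.245),rate=.15); st("up2")
p,P=cloud("side"); print("knob",rect(P,(.478,-.211),.178,.195,.02))
env.movel((.477,.0,.245),rate=.25)
X=(.5308,.2260)
env.reach((*X,.12),R(-19.4*d))
env.movel((*X,.048),rate=.08); env.pause(.1); s=st("hover")
p,P=cloud("side"); print(rect(P,(.53,.225),.054,.064,.07)); cv2.imwrite("pics/s4.png",cv2.resize(p[270:420,200:400,::-1],(800,600)))
E
```

```text
down 18.46 [ 0.4779 -0.2123  0.1481] F [-0.26  0.4   0.67] M [-0.07 -0.12 -0.05] w 0.0917
grip 19.09 [ 0.4777 -0.2122  0.1476] F [-0.47 -0.04  0.19] M [-0.05 -0.24 -0.  ] w 0.0558
up 19.59 [ 0.4774 -0.2123  0.1651] F [ 0.48  0.25 -5.69] M [-0.07 -0.14 -0.01] w 0.0556
up2 20.27 [ 0.4767 -0.2121  0.2441] F [-0.38 -0.47 -5.32] M [-0.04 -0.1  -0.01] w 0.0557
knob (array([ 476.4, -207.8,   20.2,   20.6,   50. ,  182.1]), 48)
hover 23.53 [0.5313 0.2262 0.0486] F [ 0.25  0.19 -6.28] M [-0.05 -0.09  0.04] w 0.0554
(array([528.1, 226.9,  82.2,  93.4, -18.2,  60. ]), 1387)
```

View pics/s4.png

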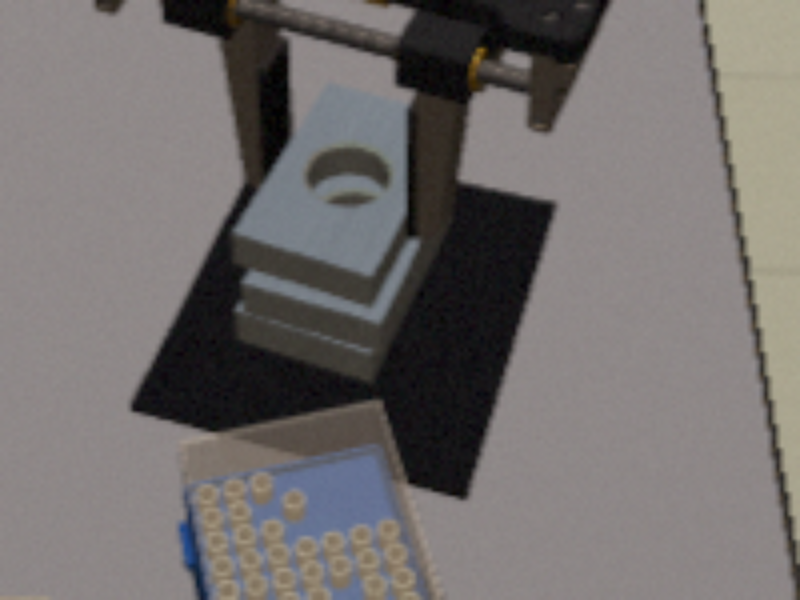

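The crop shows the lower plate squarely above the pile. The upper plate sits about 2–3 mm off the parked one, which is within tolerance. Placing now.

```bash
python3 - <<'E'
from h import *
X=(.5308,.2260); z=.0405
while z>.035:
    env.movel((*X,z),rate=.02); env.pause(.05); s=st()
    if s["wrist_force"][2]>-3.5: break
    z-=.0005
effector.release(); st("rel")
env.movel((*X,.12),rate=.2)
env.movel((*X,.26),rate=.3)
p,P=cloud("side"); print(rect(P,(.53,.225),.046,.058));cv2.imwrite("pics/s5.png",cv2.resize(p[270:420,200:400,::-1],(800,600)))
env.reach((.4,-.06,.27),R(8.4*np.pi/180)); st()
p,P=cloud("top"); print(rect(P,(.53,.225),.046,.058)); 
E
```

```text
24.16 [0.5308 0.2261 0.0405] F [-0.45  0.09 -4.65] M [ 0.01 -0.06  0.02] w 0.0556
 24.46 [0.5308 0.226  0.04  ] F [-1.    0.42 -5.88] M [-0.07 -0.01  0.02] w 0.0559
 24.76 [0.5308 0.226  0.0395] F [ 0.24  0.5  -5.9 ] M [-0.02 -0.04 -0.01] w 0.0562
 25.06 [0.5308 0.226  0.039 ] F [-0.77  0.26 -5.54] M [-0.06  0.01 -0.02] w 0.0559
 25.36 [0.5309 0.226  0.0388] F [-0.96 -0.38 -1.49] M [-0.14  0.23  0.02] w 0.0554
rel 26.04 [0.5308 0.226  0.0385] F [ 0.04 -0.74 -0.59] M [-0.03 -0.06  0.03] w 0.092
(array([528.3, 226.8,  56.8,  92.8, -19.4,  50.1]), 1415)
 28.47 [ 0.4003 -0.0594  0.2698] F [ 0.79 -0.22 -0.71] M [-0.01 -0.02  0.02] w 0.092
(array([529.2, 225.4,  56.1,  90.6, -19.2,  50. ]), 881)
```

View pics/s5.png

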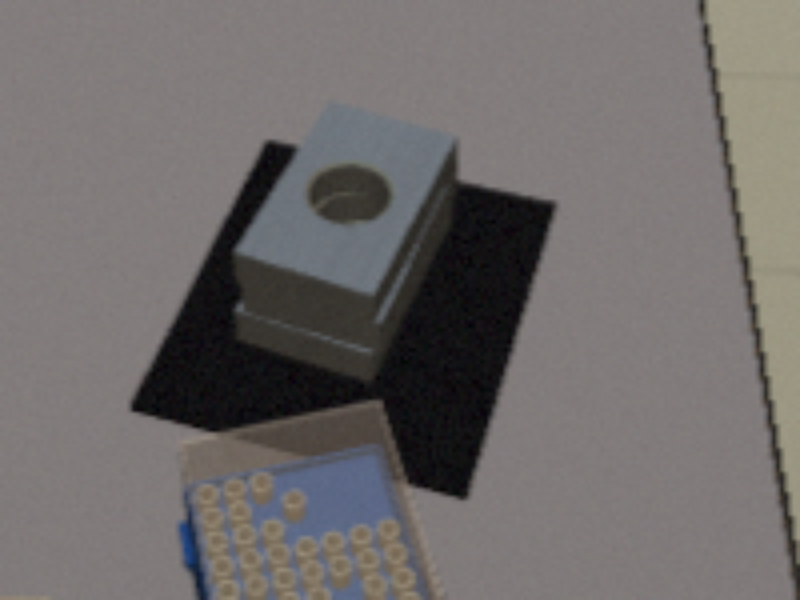

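The crop shows the pile squared, with only a thin ledge of the parked plate visible. Now I move to the knob with a gentle grip and look at the wrist force.

```bash
python3 - <<'E'
from h import *
p0=(.4780,-.2118)
env.reach((*p0,.215),R(8.4*np.pi/180))
env.movel((*p0,.154),rate=.08); env.pause(.3); st("down")
effector.grasp(4); env.pause(.2); s=st("grip")
a=[]
for _ in range(8): env.pause(.05); a.append(env.sense()["wrist_force"])
print(np.mean(a,0),np.std(a,0))
E
```

```text
down 30.48 [ 0.4781 -0.2119  0.1543] F [0.15 0.96 0.13] M [-0.04 -0.12  0.03] w 0.0918
grip 31.72 [ 0.478  -0.2118  0.154 ] F [ 0.43 -0.62 -0.79] M [-0.01 -0.12  0.03] w 0.0236
[-0.10673476 -0.09383997 -0.42826288] [0.556847   0.56833321 0.66278882]
```

```bash
cat >> h.py <<'E'
def F(n=6):
    a=[];m=[]
    for _ in range(n):
        env.pause(.03); s=env.sense(); a.append(s["wrist_force"]); m.append(s["moment"])
    return np.mean(a,0),np.mean(m,0)
E
python3 - <<'E'
from h import *
effector.grasp(25); f,m=F(); st("grip25"); print(f.round(2),m.round(2))
x,y=.4780,-.2118
for z in (.1545,.155,.156):
    env.movel((x,y,z),rate=.01); f,m=F(); print(z,env.sense()["ee_pos"].round(4),f.round(2),m.round(2))
    if np.hypot(*f[:2])>5: break
E
```

```text
grip25 32.53 [ 0.478  -0.2118  0.154 ] F [ 0.65  0.49 -0.01] M [ 0.01 -0.21 -0.03] w 0.0234
[ 0.3  -0.2  -0.27] [-0.02 -0.19  0.  ]
0.1545 [ 0.4776 -0.2118  0.1542] [ 0.02  0.11 -3.87] [-0.03 -0.1   0.  ]
0.155 [ 0.478  -0.2118  0.155 ] [ 0.32  0.04 -3.2 ] [-0.05 -0.1   0.02]
0.156 [ 0.478  -0.2118  0.156 ] [ 0.03 -0.12 -3.85] [-0.04 -0.09 -0.03]
```

```bash
python3 - <<'E'
from h import *
x,y,z=.4780,-.2118,.156
while z<.2039:
    z=min(z+.004,.204); env.movel((x,y,z),rate=.02); f,m=F(3); s=env.sense()
    print(round(s["t"],2),s["ee_pos"].round(4),f.round(2),m.round(2),round(s["gripper_width"],4))
    if np.hypot(*f[:2])>4: x+=f[0]*5e-5; y+=f[1]*5e-5
    if np.hypot(*f[:2])>10 or f[2]<-12: print("STOP"); break
p,P=cloud("side"); cv2.imwrite("pics/s6.png",cv2.resize(p[60:260,200:460,::-1],(780,600)))
E
```

```text
34.33 [ 0.478  -0.2118  0.16  ] [-0.28  0.46 -3.94] [-0.02 -0.08 -0.01] 0.0234
34.78 [ 0.478  -0.2118  0.164 ] [-0.05 -0.   -3.7 ] [-0.06 -0.08 -0.02] 0.0228
35.23 [ 0.478  -0.2119  0.168 ] [ 0.2  -0.24 -4.24] [-0.02 -0.09  0.03] 0.023
35.68 [ 0.478  -0.2118  0.172 ] [ 0.24  0.72 -3.85] [-0.05 -0.09  0.  ] 0.0229
36.13 [ 0.478  -0.2118  0.176 ] [ 0.2   0.34 -3.52] [-0.03 -0.12 -0.  ] 0.0232
36.58 [ 0.478  -0.2118  0.18  ] [-0.09 -0.33 -3.92] [-0.03 -0.11 -0.01] 0.0233
37.03 [ 0.478  -0.2118  0.184 ] [ 0.36  0.07 -3.72] [-0.03 -0.08 -0.01] 0.0228
37.48 [ 0.478  -0.2118  0.188 ] [-0.09  0.46 -4.14] [-0.04 -0.08 -0.  ] 0.0233
37.93 [ 0.478  -0.2118  0.192 ] [-0.17 -0.2  -3.66] [-0.03 -0.11  0.  ] 0.0229
38.38 [ 0.478  -0.2118  0.196 ] [ 0.22 -0.12 -4.  ] [-0.04 -0.11  0.  ] 0.0232
38.83 [ 0.478  -0.2118  0.2   ] [ 0.5  -0.37 -3.77] [-0.04 -0.09  0.02] 0.0232
39.28 [ 0.478  -0.2118  0.204 ] [-0.25  0.49 -3.92] [-0.02 -0.09 -0.01] 0.0231
```

View pics/s6.png

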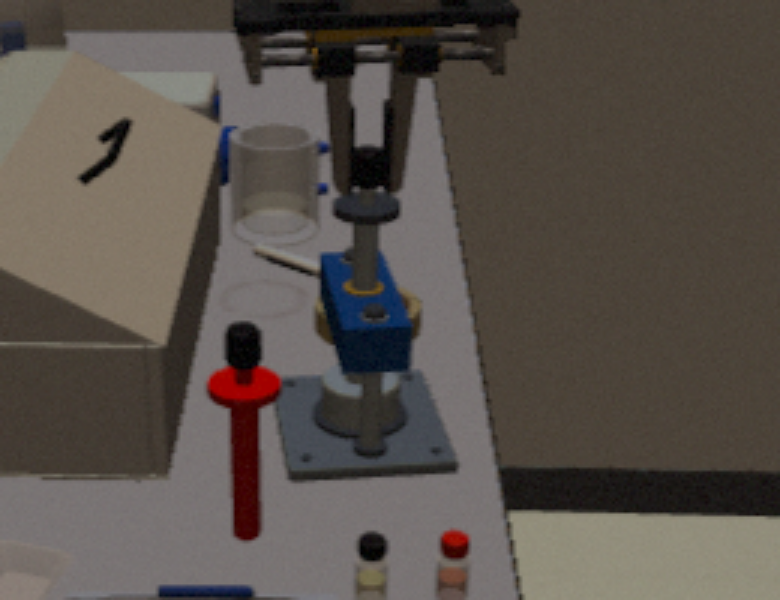

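The crop shows the punch raised, with its flange well above the bridge and the rod upright in the guide. I do one flange-height check and a pile check, then hand in.

```bash
python3 - <<'E'
from h import *
p,P=cloud("side"); print("flange",rect(P,(.478,-.205),.186,.197,.035),"pile",rect(P,(.53,.225),.046,.058))
env.pause(.3); f,m=F(); print(f.round(2)); st()
z=rect(P,(.478,-.205),.186,.197,.035)
if z is not None and 188<z[0][5]<199: workorder.finish_job(); print("handed in")
E
```

```text
flange (array([ 475.7, -207.1,   47.7,   49.1,   14.6,  192.4]), 187) pile (array([528.3, 227.5,  56.5,  93. , -19.4,  50.2]), 1417)
[ 0.02  0.1  -3.72]
 39.88 [ 0.478  -0.2118  0.204 ] F [ 0.1   0.55 -3.87] M [-0.03 -0.14 -0.03] w 0.0226
the job is handed in; nothing more can be done
handed in
```

The job is handed in, at about 40 s of the 67 s allowed. Both load plates are stacked on the parked plate, and the gripper is holding the punch still with its foot in the gap. The hand-in gave no verdict.

- **Pile:** By the top camera, the upper plate sits about 2.7 mm from where the parked plate was first measured (limit 6 mm). The lower plate is about 1.2 mm off (limit 7 mm). Edges were parallel within about 1.2° of the parked plate's first measured direction. The plates are therefore not perfectly flush: a thin ledge of the parked plate shows under the upper one. I left it because it is within tolerance.
- **Punch:** It came up freely, with sideways force at the wrist staying under 1 N and a steady load of about 3.8 N, which is its own weight. The flange top read 192.4 mm above the worktop, so the foot is about 18–20 mm above the die, against the 10–30 mm asked for. The foot itself could not be seen, because a column hides it.
- **Camera disagreement:** The top and side cameras differed by 1–4 mm near the press. I used the top view there and relied on wrist force to centre on the knob.
- **Bystanders:** The weighing boat and vials were not touched by any planned motion. I did not measure their positions again at the end.

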